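Read in a circuit board and press it into the corner stops

TASK

Keeping the circuit board flat on the grey base plate, slide it by its heat sink until the white code disc sits under the tip of the orange reader pen and hold it still there for about a second. Then slide it on into the corner, one long edge flush against the blue back stop and one short edge flush against the blue side stop. Finish while still holding the board with steady, moderately firm pressure against both stops at once; do not lift the board, ram the stops, hit the reader or disturb the things around.

Things in the scene. Friction and masses are not known exactly. Their poses are not given: they have to be found in the camera images.
- fixture: Fixed grey base plate 310 x 360 mm, top 12 mm above the bench. Origin on the bench; x away from the robot (turned up to 0.2 rad), y left. It covers x -165..145, y -195..165 mm. Back stop's face at x = 100 mm, side stop's face at y = -160 mm: the corner is at the far right. Seated, the board's origin is at (50, -65) mm, axes parallel to the plate's.
- back_stop: Blue bar fixed on the plate along plate y, 18 x 200 x 16 mm, rising 16 mm above the plate top, centred at plate (109, -45) mm. Origin centre of its underside. Its near face is the stop; rigid.
- side_stop: Blue bar fixed on the plate along plate x, 85 x 18 x 16 mm, rising 16 mm above the plate top, centred at plate (42.5, -169) mm. Origin centre of its underside. Its left (+y) face is the stop; rigid.
- reader: Code reader fixed on the plate: 12 mm steel post at plate (126, 85) mm, arm 93 to 103 mm above the bench running forward to an upright orange pen, 15 mm thick, pointing down; highest point 112 mm. Origin as the plate's. Keep the gripper clear of it: with the disc under the tip the heat sink is 115 mm to its right.
- tip (a point): Lower tip of the orange reader pen, 30 mm above the bench, 8 mm above the board's top face; at plate (30, 85) mm.
- board: Loose green circuit board in a black carrier, 100 (x) x 190 (y) x 10 mm, about 0.35 kg, slippery sole (friction 0.2), flat on the plate (top face 22 mm above the bench), turned up to 0.25 rad to the plate. Origin centre of its underside. Its +x long edge goes against the back stop, its -y short edge (heat sink end) against the side stop.
- grip (a point): Middle of the dark finned heat sink on the board, the part to grasp: solid block 30 mm wide along board x, 44 mm long along board y, its top 50 mm above the bench. At board (0, -45) mm, 39 mm above the bench. Small parts beside it stand 3 mm above the board.
- mark (a point): Centre of the white code disc, 14 mm in diameter, on the board's top face, at board (25, 70) mm.
- flux_bottle: Bystander: small white bottle with a green band and thin spout, 33 mm wide, 94 mm tall, to the right of the plate; origin under its centre.
- fuse_box: Bystander: small pale box 41 x 61 x 30 mm to the left of the plate; origin under its centre.
- kapton_tape: Bystander: roll of amber tape lying flat, 68 mm across, 12 mm high, to the right of the plate; origin under its centre.

How it is judged:
On the way, in this order (a step that is already met when the one before it is completed fails the run):
1. the white disc is held still under the reader's tip (horizontal distance between mark and tip below 0.007 m and linear speed of board below 0.02 m/s), for 0.5 s.
2. the board is pressed into the corner, touching both stops (contact force between board and back_stop above 2 N and contact force between board and side_stop above 2 N and angle between the y axis of board and the y axis of fixture, either way round below 0.02 rad and x of mark in the frame of fixture between 0.0715 and 0.0785 m and y of mark in the frame of fixture between 0.0015 and 0.0085 m and z of board in the frame of fixture below 0.015 m), for 0.3 s.
At the end, for the whole second after the job is handed in: Board flat on the plate in the corner, parallel to the back stop within 0.02 rad, its disc within 3.5 mm (each plate axis) of the seated position, pressing on each of the two stops with over 2 N, the fingers still bearing on it with over 2 N (all of step 2 and contact force between the fingers and board above 2 N); the arm keeps its last pose, push and grip.
It fails at once if the board is lifted more than 10 mm off the plate (z of board in the frame of fixture above 0.022 m).
It fails at once if a stop is rammed (more than 60 N) (contact force between board and back_stop above 60 N or contact force between board and side_stop above 60 N).
It fails at once if the reader is struck (more than 10 N) (contact force between any of the arm, the fingers, board and reader above 10 N).
It fails at once if the white bottle, pale box or tape roll is displaced by more than 30 mm (distance of any of flux_bottle, fuse_box, kapton_tape from where it was at the start of the episode above 0.03 m).
It also fails if it takes over 51 s, if anything falls off the work surface, if the arm or the gripper's body presses on something with over 40 N, if the wrist force passes 120 N, or if a joint passes its speed limit or range.

ROBOT

A 6-joint arm with a two-finger parallel gripper is mounted at the origin on a cart in front of the work surface, level with it; the furniture and walls round the work are solid. World frame = base frame: x ahead of the robot, y to its left, z up, the work surface at z = 0. Lengths are in m, angles in rad, forces in N, time in s.
With the tool pointing down it reaches from about 0.275 to 1 m from the base axis. Payload 8.4 kg.
Tool frame: the origin (TCP) lies on the front face of the gripper's body, between the roots of the fingers; the fingertips stand 73 mm ahead of it and the grasp point (between the pads) lies 54 mm ahead of it (bot.grip_point_offset is the distance from the TCP to the grasp point, in m); z points along the fingers, y is the line along which they close (so a half turn about z gives the same grasp; the last joint's range is limited). The gripper opens to 85 mm and grips with 20 to 120 N. Pads are 22 mm wide; open, the fingers measure 114 mm over their backs; the gripper's body (76 mm by 85 mm) begins 54 mm behind the grasp point. The pads swing forward as they close: fully open they stand 13 mm farther back than shut.
Start: joints at [-1.257, 0.353, 1.633, -0, 1.155, -0.002], TCP at [0.194, -0.594, 0.304] pointing down, gripper open.
Joint ranges: [-2.63, 2.63], [-0.92, 2.1], [0.06, 2.66], [-1.3, 4.44], [0, 2.69], [-3.02, 3.02]. Speed limits (rad/s): [2.22, 2.22, 2.79, 3.14, 3.14, 3.14].

INTERFACE

Orientations are given as a rotation vector (axis times angle).
In Python, from station import monitor, snapshot, workorder, trace, bot gives the robot as it stands.
- The arm moves only by the shell command python3 -m handwheel 'ROWS'. ROWS is JSON, a list of rows, each a list of 7 numbers: the turn, a rotation vector about the tool's x, y, z in rad, then the shift along the tool's x, y, z in mm, then the opening, from 0 (shut) to 1 (fully open). A call has 1 to 12 rows; each row shifts and turns the commanded pose from where the row before left it, along the tool's axes as they then stand; what a row does not reach is not made up. A row lasts 1/8 s, in which the tool goes at most 62.5 mm and 10.7 degrees, less where a joint would pass 70% of its speed; a pose out of reach is approached as far as the arm can. A call is refused whole if a number of a shift passes 62.5 or a number of a turn 0.188, either way. A call with a gripper value outside its range is refused whole. The fingers move at their own pace and stop on an object; the grip force is fixed at half the most. Time passes only in rows, so rows that do not move let the fingers close. It gives the time, the measured TCP pose, the force, the opening and the grip force at its end, in the units of the state.
- monitor.sense(): the state, without advancing time (a new reading comes with each control period).
- snapshot(name): name is "scene" or "top" or "wrist"; returns a dict with "color" (384x512x3 uint8, red, green, blue), "intrinsics" (3x3 intrinsics, pixels), "dist_coeffs" ([k1, k2, p1, p2, k3] as OpenCV has them; the pictures are not rectified), "xyz" and "rotation" of the camera in the world. Camera axes: x right, y down, z forward; pixel columns grow to the right and rows downward; lengths in m; the calibration is good to about 2 mm. A picture is of the moment at which its call begins. There is no depth.
- workorder.job_done(): hands the job in; it is judged then, once.
Trained networks look in a picture, given as the dict that the camera call returned (one of the last four; its "shot" number tells which), for a name from the list of things; names that differ only in an ending like _2 or _b are one class to them, and where a whole thing is asked for, a point or a joint stands for the part that bears it (a point fixed in the world has none). Each returns a list of dicts, best first, with "p" (0 to 1); they miss things now and then, are a little off and sometimes report something else, mostly with a low value. They report only what shows in the picture. A call takes as long as a camera call.
- trace(picture, label): "mask" (384x512 bool, what is visible of it) and "rect" ([left, top, right, bottom] in pixels, round what is visible of it).
The state is a dict: "clock": time; "qpos": joint angles; "qd": joint speeds; "tau": joint torques, N m; "position": TCP position; "orientation": TCP orientation; "contact_force": force on the tool from outside, world axes, zero at the start; "moment": the same for the moment, N m; "finger_gap": finger opening in m; "finger_force": force on a finger pad.
Only numpy, scipy, OpenCV 4.12 (cv2) and the standard library are available. Lean on these libraries where they do the work, as an engineer would, in place of code of your own. Each camera call takes 0.05 s, during which the arm holds its last target. There are 200 camera calls.

## Working session

There is one attempt and no reset: what is moved stays moved. The work goes in short steps, Python scripts to look and compute and a shell command to move; the robot and the scene stay as the last step left them, time stands still between calls to the robot, and variables do not carry over. Pictures are saved under pics/ and viewed, at most 10 in all, crops included, and the job is handed in when it is done.

```bash
ls; mkdir -p pics
python3 - <<'E'
from station import monitor,snapshot,trace
import cv2,pickle,numpy as np
print(monitor.sense())
ims=[]
D={}
for n in ["scene","top","wrist"]:
    s=snapshot(n); D[n]=s; ims.append(s["color"][:,:,::-1])
    print(n,s["intrinsics"].tolist(),s["dist_coeffs"],s["xyz"],np.round(s["rotation"],3).tolist())
    for l in ["fixture","back_stop","side_stop","board","grip","mark","reader","tip"]:
        try:
            r=trace(s,l); print(l,[(round(q["p"],2),q["rect"],int(q["mask"].sum())) for q in r[:2]])
            if r: D[n+l]=r[0]["mask"]
        except Exception as e: print(l,e)
pickle.dump(D,open("d.pkl","wb"))
cv2.imwrite("pics/scene.png",ims[0]);cv2.imwrite("pics/top.png",ims[1]);cv2.imwrite("pics/wrist.png",ims[2])
E
```

```text
pics
{'clock': 0.0, 'qpos': array([-1.25740893e+00,  3.53681987e-01,  1.63412023e+00, -3.01205211e-06,
        1.15523669e+00, -2.39094081e-03]), 'qd': array([-0.00083718, -0.00079043, -0.00075938, -0.00234834, -0.0005776 ,
       -0.0002174 ]), 'tau': array([-7.87403078e-04, -6.05256701e+01, -3.42058110e+01,  9.77515924e-05,
        9.65032697e-03, -2.02309320e-05]), 'position': array([ 0.19398602, -0.59373609,  0.30314644]), 'orientation': array([-3.10110464e+00, -4.93742418e-01,  3.55947864e-04]), 'contact_force': array([ 0.49561153, -0.18831192,  0.18925413]), 'moment': array([-0.00703324, -0.02786232,  0.00878518]), 'finger_force': 0.0, 'finger_gap': 0.08529729064895716}
scene [[481.2705828077675, 0.0, 262.9456498361299], [0.0, 481.2705828077675, 185.76762451257994], [0.0, 0.0, 1.0]] [-0.19981058  0.          0.          0.          0.        ] [-0.04125756 -0.95482081  0.95606835] [-2.2, 0.629, -0.28]
fixture [(0.55, [232.2, 158.1, 345.3, 229.0], 918)]
back_stop []
side_stop [(0.52, [308.4, 213.7, 324.2, 221.6], 142)]
board [(0.36, [294.5, 288.5, 315.4, 312.3], 263)]
grip []
ma
[... 452 characters left out ...]
.38, [187.8, 124.4, 318.2, 244.9], 9914)]
side_stop [(0.46, [301.4, 163.0, 314.7, 187.7], 183)]
board [(0.68, [224.5, 182.5, 294.1, 214.3], 1994)]
grip [(0.77, [227.9, 178.5, 290.1, 218.7], 2092)]
mark [(0.96, [224.6, 181.4, 289.3, 217.2], 2083)]
reader [(0.75, [218.6, 125.3, 235.1, 166.5], 298)]
tip [(0.75, [185.9, 121.0, 320.1, 242.7], 9727), (0.69, [130.6, 179.6, 157.4, 195.1], 317)]
wrist [[318.644512430548, 0.0, 256.7752630022505], [0.0, 318.644512430548, 190.64025222425278], [0.0, 0.0, 1.0]] [-0.0628043  0.         0.         0.         0.       ] [ 0.25997714 -0.57208247  0.37487626] [2.354, -1.708, -0.238]
fixture []
back_stop []
side_stop []
board []
grip []
mark []
reader []
tip []
```

View pics/top.png

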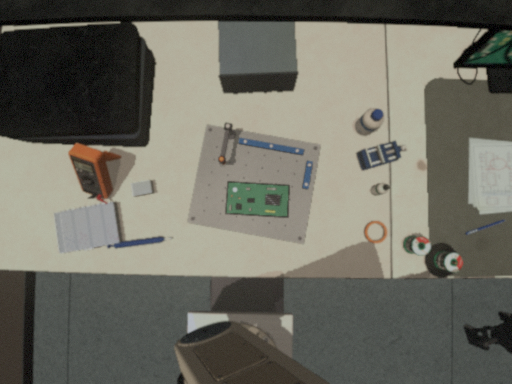

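View pics/scene.png

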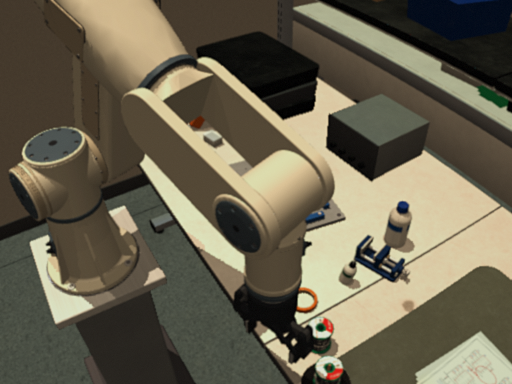

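The top view shows the plate with corners near (208,126), (320,143), (303,243) and (190,222). The board spans about x 226-290, y 181-217, with the heat sink near (273,199) and the disc near (236,190). In the scene view the arm hides most of the plate. I'll compute a coarse pose from the top masks.

```bash
cat > h.py <<'E'
import numpy as np,cv2
from scipy.spatial.transform import Rotation as R
def ray(s,px):
    u=cv2.undistortPoints(np.array(px,float).reshape(-1,1,2),s["intrinsics"],np.array(s["dist_coeffs"]))[:,0]
    d=R.from_rotvec(s["rotation"]).apply(np.c_[u,np.ones(len(u))]); return d
def atz(s,px,z):
    d=ray(s,px); c=np.array(s["xyz"]); return c+d*((z-c[2])/d[:,2])[:,None]
def proj(s,P):
    r=R.from_rotvec(s["rotation"]).inv()
    return cv2.projectPoints(np.array(P,float).reshape(-1,1,3),r.as_rotvec(),r.apply(-np.array(s["xyz"])),s["intrinsics"],np.array(s["dist_coeffs"]))[0][:,0]
def rect(s,mask,z):
    c=max(cv2.findContours(mask.astype(np.uint8),cv2.RETR_EXTERNAL,cv2.CHAIN_APPROX_NONE)[0],key=len)[:,0]
    P=atz(s,c,z)[:,:2]; h=cv2.convexHull((P*1000).astype(np.float32))
    return cv2.minAreaRect(h)
E
python3 - <<'E'
from h import *; import pickle
from station import monitor
D=pickle.load(open("d.pkl","rb")); s=D["top"]
print("fix",rect(s,D["topfixture"],.012)); 
for k in ["board","mark","grip"]: print(k,rect(s,D["top"+k],.022))
print("back",rect(s,D["topback_stop"],.028),"side",rect(s,D["topside_stop"],.028))
print(atz(s,[[208,126],[320,143],[303,243],[190,222]],.012)[:,:2])
print("sink",atz(s,[[273,199]],.05),"disc",atz(s,[[236,190]],.022))
st=monitor.sense(); T=R.from_rotvec(st["orientation"]); w=D["wrist"]
print(T.as_matrix().round(3)); print("cam in tool",T.inv().apply(w["xyz"]-st["position"]), (T.inv()*R.from_rotvec(w["rotation"])).as_matrix().round(3))
E
```

```text
fix ((552.4852905273438, -36.52745056152344), (359.14996337890625, 324.24603271484375), 80.4311752319336)
board ((493.89031982421875, -45.88787078857422), (191.11000061035156, 97.87677001953125), 88.07923126220703)
mark ((494.9631042480469, -45.40049743652344), (189.34323120117188, 100.15298461914062), 87.44013977050781)
grip ((495.5182189941406, -44.54051208496094), (192.2978973388672, 102.89640808105469), 86.31008911132812)
back ((656.195556640625, -83.43997955322266), (195.66098022460938, 20.909269332885742), 80.64877319335938) side ((570.4427490234375, -194.72366333007812), (20.165246963500977, 84.61551666259766), 80.24484252929688)
[[ 0.72053419  0.1106593 ]
 [ 0.67140309 -0.23672359]
 [ 0.36499517 -0.18541799]
 [ 0.4225938   0.15714221]]
sink [[ 0.49379647 -0.09216438  0.05      ]] disc [[0.52119035 0.01863597 0.022     ]]
[[ 0.951  0.311  0.   ]
 [ 0.311 -0.951  0.   ]
 [ 0.    -0.    -1.   ]]
cam in tool [ 0.06942858 -0.00046571 -0.07098951] [[-0.001 -0.962 -0.273]
 [ 1.    -0.    -0.001]
 [ 0.    -0.273  0.962]]
```

```bash
python3 -m handwheel '[[0,0,0,40,-34.7,0,1],[0,0,0,40,-34.7,0,1],[0,0,0,40,-34.7,0,1],[0,0,0,40,-34.7,0,1],[0,0,0,40,-34.7,0,1],[0,0,0,40,-34.7,0,1],[0,0,0,40,-34.7,0,1],[0,0,0,40,-34.7,0,1],[0,0,0,40,-34.7,0,1],[0,0,0,40,-34.7,0,1],[0,0,0,40,-34.7,0,1],[0,0,0,40,-34.7,0,1]]'
python3 -m handwheel '[[0,0,-0.185,0,0,0,1],[0,0,-0.185,0,0,0,1],[0,0,-0.185,0,0,0,1],[0,0,-0.185,0,0,0,1],[0,0,-0.185,0,0,0,1],[0,0,-0.185,0,0,0,1],[0,0,-0.185,0,0,0,1],[0,0,-0.185,0,0,0,1],[0,0,-0.185,0,0,0,1],[0,0,-0.185,0,0,0,1],[0,0,-0.185,0,0,0,1],[0,0,-0.185,0,0,0,1]]'
python3 -m handwheel '[[0,0,-0.185,0,0,0,1],[0,0,-0.185,0,0,0,1],[0,0,-0.185,0,0,0,1],[0,0,0,0,0,0,1],[0,0,0,0,0,0,1]]'
python3 - <<'E'
from station import monitor,snapshot,trace
import cv2,pickle,numpy as np
print(monitor.sense()["qpos"])
D={};s=snapshot("wrist");D["wrist"]=s;cv2.imwrite("pics/w1.png",s["color"][:,:,::-1])
for l in ["fixture","back_stop","side_stop","board","reader"]:
    r=trace(s,l); print(l,[(round(q["p"],2),q["rect"],int(q["mask"].sum())) for q in r[:2]])
    if r: D[l]=r[0]["mask"]
pickle.dump(D,open("d1.pkl","wb"))
E
```

```text
clock: 2.85
position: [0.5218, -0.0475, 0.3041]
orientation: [3.102, 0.494, 0.001]
contact_force: [-0.1, -0.9, 0.8]
finger_gap: 0.0856
finger_force: 0.0
clock: 4.35
position: [0.5211, -0.0492, 0.304]
orientation: [0.928, 3.001, 0.0]
contact_force: [-0.4, 0.1, 0.3]
finger_gap: 0.0853
finger_force: 0.0
clock: 4.97
position: [0.5211, -0.0492, 0.3039]
orientation: [0.086, 3.14, 0.0]
contact_force: [0.5, -0.4, -0.2]
finger_gap: 0.0855
finger_force: 0.0
[-9.70532976e-02  1.94904105e-01  1.84907700e+00  1.91525391e-05
  1.09752437e+00 -1.61293727e+00]
fixture [(0.92, [116.6, 24.9, 445.1, 349.6], 58331)]
back_stop [(0.85, [166.4, 258.5, 314.9, 291.3], 2777)]
side_stop [(0.66, [125.3, 177.4, 145.7, 247.6], 1278)]
board [(0.72, [168.4, 94.8, 346.7, 188.0], 15152)]
reader [(0.97, [318.8, 228.1, 364.7, 345.5], 1520)]
```

View pics/w1.png

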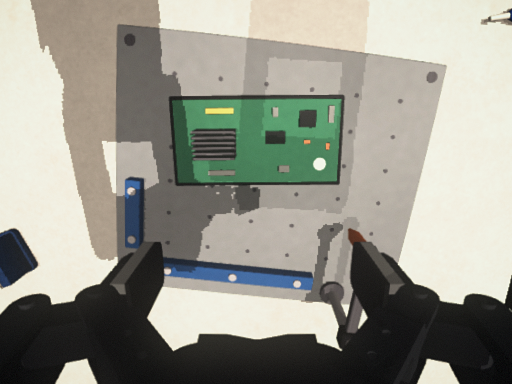

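The view is inverted: down is away from the robot and left is the robot's right. The board corners are about (170,96), (343,95), (339,186) and (177,186), with the sink at (214,144), the disc at (319,164) and the pen tip near (352,232). The stops show in blue, the back one at y~272 and the side one at x~135.

```bash
cat >> h.py <<'E'
from scipy.optimize import least_squares
def cont(m): return max(cv2.findContours(m.astype(np.uint8),cv2.RETR_EXTERNAL,cv2.CHAIN_APPROX_NONE)[0],key=len)[:,0]
def body(p,P):
    c,s=np.cos(p[2]),np.sin(p[2]); d=np.asarray(P)[:,:2]-p[:2]; return np.c_[c*d[:,0]+s*d[:,1],-s*d[:,0]+c*d[:,1]]
def world(p,B):
    c,s=np.cos(p[2]),np.sin(p[2]); B=np.atleast_2d(B); return np.c_[p[0]+c*B[:,0]-s*B[:,1],p[1]+s*B[:,0]+c*B[:,1]]
def sd(b,lo,hi):
    q=np.maximum(np.array(lo)-b,b-np.array(hi)); o=np.linalg.norm(np.maximum(q,0),axis=1); return o+np.minimum(q.max(1),0)
def fitrect(P,lo,hi,p0):
    r=least_squares(lambda p:sd(body(p,P),lo,hi),p0,loss="soft_l1",f_scale=.001,x_scale=[.01,.01,.05])
    return r.x,np.median(abs(sd(body(r.x,P),lo,hi)))
def hsv(s): return cv2.cvtColor(s["color"],cv2.COLOR_RGB2HSV)
def stops(s,near):
    "blue stop foot edges -> fit plate pose"
    h=hsv(s); m=(abs(h[...,0].astype(int)-109)<12)&(h[...,1]>120)&(h[...,2]>40); return m
E
python3 - <<'E'
from h import *; import pickle
D=pickle.load(open("d1.pkl","rb")); s=D["wrist"]; h=hsv(s)
print("board",fitrect(atz(s,cont(D["board"]),.022),(-.05,-.095),(.05,.095),[.4945,-.0455,-.045]))
c=cont(D["fixture"]); c=c[c[:,1]<225]
fx,e=fitrect(atz(s,c,.012),(-.165,-.195),(.145,.165),[.5648,-.0233,-.165]); print("fix",fx,e)
for n,z in(("back_stop",.012),("side_stop",.012)):
    m=D[n]; ys,xs=np.nonzero(m)
    if n=="back_stop": px=[(x,ys[xs==x].min()-.5) for x in range(175,308)]
    else: px=[(xs[ys==y].max()+.5,y) for y in range(185,243)]
    b=body(fx,atz(s,px,z)); v=b[:,0] if n=="back_stop" else b[:,1]; u=b[:,1] if n=="back_stop" else b[:,0]
    print(n,np.median(v),np.polyfit(u,v,1))
print("blue hsv",np.median(h[D["back_stop"]],axis=0))
x0,y0=300,140; g=s["color"][y0:185,x0:338].min(2); m=g>190
ys,xs=np.nonzero(m); d=np.array([[xs.mean()+x0,ys.mean()+y0]]); print("disc px",d,m.sum(),"world",atz(s,d,.022),"plate",body(fx,atz(s,d,.022)))
m=(h[...,0]<14)&(h[...,1]>150)&(h[...,2]>60); m[:215]=0;m[:,:330]=0;m[:,380:]=0;ys,xs=np.nonzero(m)
for y in range(ys.min(),ys.min()+16,2): print(y,xs[ys==y].min(),xs[ys==y].max())
print("exp tip px",proj(s,np.r_[world(fx,[.03,.085])[0],.03]),"tool",s["xyz"])
g=s["color"][125:165,185:243].max(2); ys,xs=np.nonzero(g<60); c=np.array([[185+(xs.min()+xs.max())/2,125+(ys.min()+ys.max())/2]]);print("sink px",c,xs.min()+185,xs.max()+185,ys.min()+125,ys.max()+125,atz(s,c,.05))
E
```

```text
board (array([ 0.49561969, -0.04723732, -0.04773429]), np.float64(0.0012549502936203757))
fix [ 0.55892004 -0.02402271 -0.16812812] 0.0006737203612661585
back_stop 0.10057512181868561 [0.00153344 0.10058719]
side_stop -0.16116762240917293 [-0.01337335 -0.16070893]
blue hsv [108. 133. 155.]
disc px [[319.1025641  163.46153846]] 117 world [[0.524172   0.02164671 0.022     ]] plate [[-0.04190027  0.03921083]]
229 349 349
231 351 355
233 350 358
235 350 360
237 350 361
239 354 363
241 351 352Traceback (most recent call last):
  File "<stdin>", line 16, in <module>
    return umr_minimum(a, axis, None, out, keepdims, initial, where)
ValueError: zero-size array to reduction operation minimum which has no identity
```

```bash
python3 -m handwheel '[[0,0,-0.007,8,-15,35,1],[0,0,0,8,-15,35,1],[0,0,0,9.2,-14.4,34,1],[0,0,0,0,0,0,1],[0,0,0,0,0,0,1]]'
python3 - <<'E'
from h import *; import pickle
from station import monitor,snapshot,trace
st=monitor.sense(); print(st["position"],st["orientation"])
s=snapshot("wrist"); cv2.imwrite("pics/w2.png",s["color"][:,:,::-1]); D={"wrist":s}
for l in ["fixture","back_stop","side_stop","board","reader"]:
    r=trace(s,l); print(l,[(round(q["p"],2),q["rect"],int(q["mask"].sum())) for q in r[:1]])
    if r: D[l]=r[0]["mask"]
pickle.dump(D,open("d2.pkl","wb"))
print("board",fitrect(atz(s,cont(D["board"]),.022),(-.05,-.095),(.05,.095),[.4945,-.0455,-.045]))
E
```

```text
clock: 5.9
position: [0.4948, -0.0923, 0.201]
orientation: [0.07, 3.139, -0.0]
contact_force: [-0.4, -0.3, -0.2]
finger_gap: 0.0854
finger_force: 0.0
[ 0.49483248 -0.09230201  0.20100858] [ 6.96592621e-02  3.13938077e+00 -9.78991219e-05]
fixture [(0.73, [118.6, 21.2, 512.0, 382.5], 74691)]
back_stop [(0.71, [171.1, 325.6, 345.1, 351.5], 857)]
side_stop [(0.62, [130.7, 230.4, 158.9, 322.1], 418)]
board [(0.86, [190.3, 123.4, 432.3, 245.4], 26964)]
reader [(0.4, [447.8, 371.3, 460.0, 382.9], 77)]
board (array([ 0.49498853, -0.04790081, -0.04927945]), np.float64(0.000982299532014827))
```

View pics/w2.png

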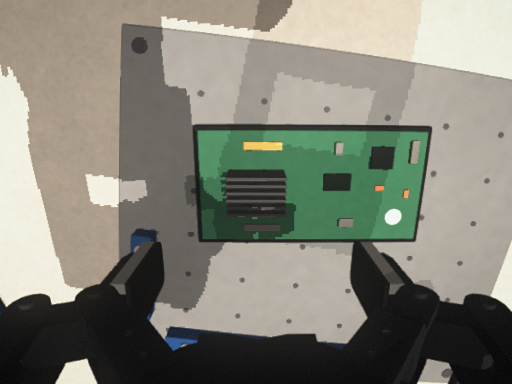

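The board spans x 193-432, y 124-242. The sink is at about (228-286, 170-214), centred left-right between the fingers, and the disc is at (393,217). Next I triangulate the sink and disc heights from the two views.

Run:
```python
from h import *; import pickle
S=[pickle.load(open(f,"rb"))["wrist"] for f in("d1.pkl","d2.pkl")]
def tri(pp):
    A=np.zeros((3,3));b=np.zeros(3)
    for s,p in zip(S,pp):
        d=ray(s,[p])[0];d/=np.linalg.norm(d);M=np.eye(3)-np.outer(d,d);A+=M;b+=M@s["xyz"]
    return np.linalg.solve(A,b)
def disc(s,x0,x1,y0,y1):
    m=s["color"][y0:y1,x0:x1].min(2)>185;n,l,st,c=cv2.connectedComponentsWithStats(m.astype(np.uint8));i=1+st[1:,4].argmax();return c[i]+[x0,y0]
d=[disc(S[0],300,338,140,185),disc(S[1],375,412,200,235)];print("disc",d,tri(d))
def sink(s,x0,x1,y0,y1):
    g=s["color"][y0:y1,x0:x1].astype(int); m=(g[...,1]-g[...,0]<15)
    n,l,st,c=cv2.connectedComponentsWithStats(cv2.morphologyEx(m.astype(np.uint8),cv2.MORPH_CLOSE,np.ones((5,5))));i=1+st[1:,4].argmax();return st[i][:4]+[x0,y0,0,0]
k=[sink(S[0],183,250,118,165),sink(S[1],215,300,155,222)];print(k)
t=[(a[0]+a[2]/2-.5,a[1]-.5) for a in k];print("sink top near edge mid",tri(t))
p=[.4952,-.0476,-.0485];print("exp",world(p,[[-.015,-.045],[.025,.07],[0,-.045]]))
for a,b in zip(t,S): print(atz(b,[a],.05))
```

```text
disc [array([319.1025641 , 163.46153846]), array([392.57352941, 216.37254902])] [0.52394568 0.02132035 0.02344987]
[array([191, 129,  45,  31]), array([225, 170,  62,  47])]
sink top near edge mid [ 0.47762309 -0.09241514  0.03128631]
exp [[ 0.47803599 -0.09181987]
 [ 0.52356427  0.02110566]
 [ 0.49301836 -0.09254708]]
[[ 0.47663412 -0.09030621  0.05      ]]
[[ 0.47311676 -0.09167882  0.05      ]]
```

```bash
python3 -m handwheel '[[0,0,0.004,1.8,-0.2,35,1],[0,0,0,0,0,35,1],[0,0,0,0,0,24,1],[0,0,0,0,0,10,1],[0,0,0,0,0,0,1]]' && python3 -m handwheel '[[0,0,0,0,0,0,0.6],[0,0,0,0,0,0,0.5],[0,0,0,0,0,0,0.4],[0,0,0,0,0,0,0.3],[0,0,0,0,0,0,0.3],[0,0,0,0,0,0,0.3],[0,0,0,0,0,0,0.3],[0,0,0,0,0,0,0.3]]'
python3 - <<'E'
from h import *; import pickle
from station import monitor,snapshot,trace
st=monitor.sense(); print(st["position"],st["orientation"])
s=snapshot("wrist"); cv2.imwrite("pics/w3.png",s["color"][:,:,::-1]); t=snapshot("top")
D={"wrist":s,"top":t,"st":st}
for n in("wrist","top"):
    r=trace(D[n],"board"); print([(round(q["p"],2),q["rect"]) for q in r[:1]])
    if r: D[n+"b"]=r[0]["mask"]; print(n,fitrect(atz(D[n],cont(r[0]["mask"]),.022),(-.05,-.095),(.05,.095),[.4945,-.0455,-.045]))
pickle.dump(D,open("d3.pkl","wb"))
E
```

```text
clock: 6.82
position: [0.4921, -0.0924, 0.0958]
orientation: [-0.075, -3.14, -0.0]
contact_force: [0.3, 0.1, -0.5]
finger_gap: 0.0852
finger_force: 0.0
clock: 7.82
position: [0.4926, -0.0926, 0.0969]
orientation: [0.075, 3.139, -0.0]
contact_force: [-1.1, 0.7, 8.0]
finger_gap: 0.043
finger_force: 61.5
[ 0.49260854 -0.0926432   0.09691185] [ 7.48875834e-02  3.13913405e+00 -4.12429321e-04]
[(0.57, [149.8, 144.0, 511.8, 327.3])]
wrist (array([ 0.49411162, -0.0461455 , -0.04670569]), np.float64(0.0014188018328504422))
[(0.88, [229.5, 182.9, 290.0, 216.5])]
top (array([ 0.49237992, -0.04867417, -0.05504005]), np.float64(0.0021847806057269936))
```

View pics/w3.png

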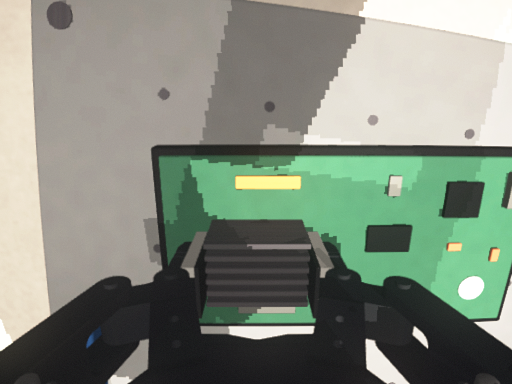

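Gripped: the pads sit on both sides of the sink at x~200 and 315, and the board is flat. The disc is visible at (471,288).

```bash
cat >> h.py <<'E'
def disc(s,x0,x1,y0,y1,th=185):
    m=s["color"][y0:y1,x0:x1].min(2)>th;n,l,st,c=cv2.connectedComponentsWithStats(m.astype(np.uint8));i=1+st[1:,4].argmax();return (c[i]+[x0,y0])[None],st[i]
FX=np.array([.55892,-.02402,-.16813])
E
python3 - <<'E'
from h import *; import pickle
D=pickle.load(open("d3.pkl","rb")); s=D["wrist"];st=D["st"]
d,a=disc(s,450,492,268,305); w=atz(s,d,.022);print(d,a,w,body(FX,w))
# board front edge (near -x edge) rows: black carrier boundary
g=s["color"].max(2).astype(int)
px=[]
for x in range(330,500,10):
    col=g[130:165,x]; y=130+np.argmax(col<60); px.append((x,y-.5))
P=atz(s,px,.02)[:,:2]; k=np.polyfit(P[:,1],P[:,0],1); print("edge slope -> yaw",-np.arctan(k[0]))
T=R.from_rotvec(st["orientation"]).as_matrix();tool=-T[:,0];yaw=np.arctan2(tool[1],tool[0]);print("tool yaw",yaw)
b=np.array([*st["position"][:2],yaw]);print("disc in tool-board frame",body(b,w))
th=FX[2]; m=body(b,w)[0]
for ya in(yaw-.06,th):
    tgt=world(FX,[.03,.085])[0]; c,sn=np.cos(ya),np.sin(ya); print("TCP target",ya,tgt-[c*m[0]-sn*m[1],sn*m[0]+c*m[1]])
print("tip",tgt,"seated TCP (nominal)",world(FX,[.05,-.11]))
E
```

```text
[[470.63924051 287.46835443]] [  8   8  26  24 474] [[0.5250648  0.02263879 0.022     ]] [[-0.04118566  0.04033557]]
edge slope -> yaw -0.0464248662204127
tool yaw -0.04770303064012664
disc in tool-board frame [[0.02692212 0.11669852]]
TCP target -0.10770303064012664 [ 0.56341018 -0.05836705]
TCP target -0.16813 [ 0.55665008 -0.0557866 ]
tip [0.6027208  0.05476128] seated TCP (nominal) [[ 0.58980768 -0.14083589]]
```

```bash
python3 -m handwheel '[[0,0,0.01,-5,3.6,-0.6,0.3],[0,0,0.01,-5,3.6,0,0.3],[0,0,0.01,-5,3.6,0,0.3],[0,0,0.01,-5,3.6,0,0.3],[0,0,0.01,-5,3.6,0,0.3],[0,0,0.01,-5,3.6,0,0.3]]'
python3 -m handwheel '[[0,0,0.01,-5,3.6,0,0.3],[0,0,0.01,-5,3.6,0,0.3],[0,0,0.01,-5,3.6,0,0.3],[0,0,0.01,-5,3.6,0,0.3],[0,0,0.01,-5,3.6,0,0.3],[0,0,0.01,-4,3.6,0,0.3],[0,0,0,0,0,0,0.3],[0,0,0,0,0,0,0.3]]'
python3 - <<'E'
from h import *; import pickle
from station import monitor,snapshot,trace
st=monitor.sense(); print(st["position"],st["contact_force"])
T=R.from_rotvec(st["orientation"]).as_matrix();yaw=np.arctan2(-T[1,0],-T[0,0]);print("yaw",yaw)
s=snapshot("wrist"); D={"wrist":s,"top":snapshot("top"),"scene":snapshot("scene"),"st":st}
pickle.dump(D,open("d4.pkl","wb"))
a=cv2.resize(s["color"][200:360,380:512],None,fx=3,fy=3,interpolation=cv2.INTER_NEAREST)
b=cv2.resize(D["top"]["color"][120:240,180:330],(600,480),interpolation=cv2.INTER_NEAREST)[60:]
o=np.zeros((480,796,3),np.uint8); o[:,:396]=a; o[:420,396:]=b[:, :400]
cv2.imwrite("pics/w4.png",o[:,:,::-1])
print("tip px",proj(s,np.r_[world(FX,[.03,.085])[0],.03]))
E
```

```text
clock: 8.78
position: [0.5239, -0.073, 0.0969]
orientation: [0.17, 3.137, -0.0]
contact_force: [-3.5, -1.2, 6.1]
finger_gap: 0.043
finger_force: 62.4
clock: 9.78
position: [0.5561, -0.0553, 0.0969]
orientation: [0.263, 3.129, 0.001]
contact_force: [2.0, 2.2, 5.3]
finger_gap: 0.0426
finger_force: 62.1
[ 0.55606782 -0.05529885  0.09692781] [1.98927757 2.227308   5.27650745]
yaw -0.16773560157951617
tip px [[478.80605049 297.03900628]]
```

View pics/w4.png

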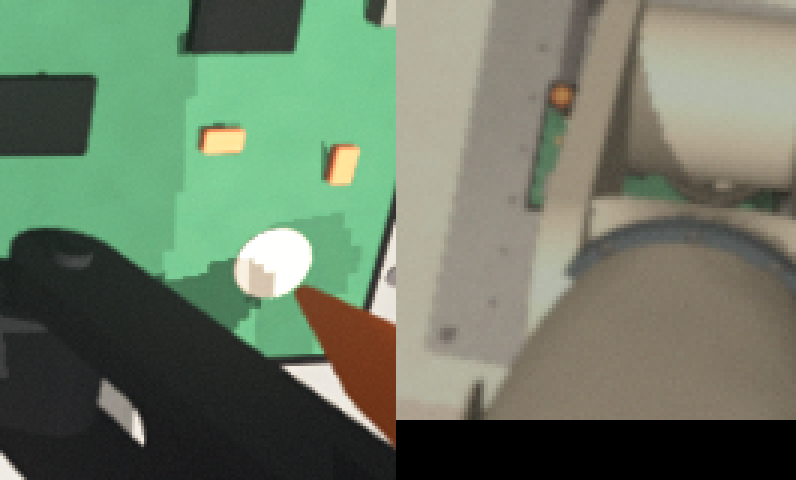

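The pen tip projects to (479,296) and I predicted (478.8,297). The disc is at about (471,287.5), which puts it under the tip to within ~1 mm. I'll hold for a second, then slide to about 8 mm short of both stops.

```bash
python3 -m handwheel '[[0,0,0,0,0,0,0.3],[0,0,0,0,0,0,0.3],[0,0,0,0,0,0,0.3],[0,0,0,0,0,0,0.3],[0,0,0,0,0,0,0.3],[0,0,0,0,0,0,0.3],[0,0,0,0,0,0,0.3],[0,0,0,0,0,0,0.3]]'
python3 -m handwheel '[[0,0,0,-1,-2,0,0.3],[0,0,0,-3,-6,0,0.3],[0,0,0,-3,-6,0,0.3],[0,0,0,-3,-6,0,0.3],[0,0,0,-3,-6,0,0.3],[0,0,0,-3,-6,0,0.3],[0,0,0,-3,-6,0,0.3],[0,0,0,-3,-6,0,0.3],[0,0,0,-3,-6,0,0.3],[0,0,0,-3,-6,0,0.3],[0,0,0,-3,-6,0,0.3],[0,0,0,-3,-6,0,0.3]]'
python3 -m handwheel '[[0,0,0,-2,-4,0,0.3],[0,0,0,-1,0,0,0.3],[0,0,0,0,0,0,0.3],[0,0,0,0,0,0,0.3]]'
cat >> h.py <<'E'
def report():
    from station import monitor
    st=monitor.sense(); T=R.from_rotvec(st["orientation"]).as_matrix();yaw=np.arctan2(-T[1,0],-T[0,0])
    print(st["clock"],"plate TCP",body(FX,[st["position"]])*1000,st["position"][2],"dyaw",yaw-FX[2],"F plate",body([0,0,FX[2]],[st["contact_force"]]),st["contact_force"][2],"mz",st["moment"],st["finger_gap"]); return st
E
python3 - <<'E'
from h import *; import pickle
from station import snapshot
report(); s=snapshot("wrist"); pickle.dump(s,open("d5.pkl","wb")); cv2.imwrite("pics/w5.png",s["color"][:,:,::-1])
d=pickle.load(open("d4.pkl","rb"))["wrist"];c,_=disc(d,455,488,270,305);print("disc at read",c,body(FX,atz(d,c,.022)),"tip",body(FX,atz(d,[[479,296]],.03)))
E
```

```text
clock: 10.92
position: [0.556, -0.0554, 0.0969]
orientation: [0.263, 3.129, 0.0]
contact_force: [2.1, 2.3, 4.5]
finger_gap: 0.0428
finger_force: 62.1
clock: 12.42
position: [0.5774, -0.1281, 0.0969]
orientation: [0.263, 3.13, 0.001]
contact_force: [-0.6, 4.5, 8.6]
finger_gap: 0.0434
finger_force: 62.6
clock: 12.92
position: [0.579, -0.1328, 0.0969]
orientation: [-0.263, -3.13, 0.0]
contact_force: [-4.6, 0.7, 10.8]
finger_gap: 0.043
finger_force: 62.8
12.925 plate TCP [[  38.01073172 -103.92956881]] 0.09691796103655032 dyaw 0.00040055978298875194 F plate [[-4.67742532 -0.12133086]] 10.836697637056377 mz [0.025854   0.46344324 0.02344544] 0.042993936199255206
disc at read [[471.72679045 285.9602122 ]] [[0.02842114 0.08594684]] tip [[0.02936767 0.0849625 ]]
```

View pics/w5.png

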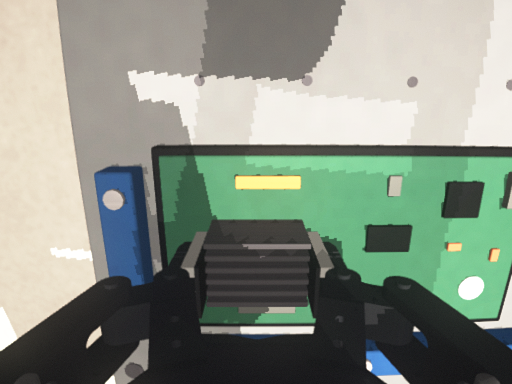

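The board is parallel, about 7 mm from the side stop (at the left in the image) and about 10 mm from the back stop. The disc is still at (471,288), so the grasp hasn't slipped. Now creeping in.

```bash
python3 -m handwheel '[[0,0,0,-1.5,0,-0.5,0.3],[0,0,0,-1.5,0,0,0.3],[0,0,0,-1.5,0,0,0.3],[0,0,0,-1.5,0,0,0.3],[0,0,0,-1,0,0,0.3],[0,0,0,-1,0,0,0.3],[0,0,0,-0.5,0,0,0.3],[0,0,0,0,0,0,0.3],[0,0,0,0,0,0,0.3]]'; python3 -c "
from h import *;report()"
python3 -m handwheel '[[0,0,0,-0.5,0,0,0.3],[0,0,0,-0.5,0,0,0.3],[0,0,0,-0.5,0,0,0.3],[0,0,0,0,0,0,0.3]]'; python3 -c "
from h import *;report()"
```

```text
clock: 14.1
position: [0.5876, -0.1341, 0.097]
orientation: [-0.263, -3.13, -0.0]
contact_force: [-2.9, 1.0, 5.2]
finger_gap: 0.0431
finger_force: 62.2
14.1 plate TCP [[  46.66194956 -103.75077034]] 0.09696604767197639 dyaw 0.0005924800990996792 F plate [[-2.98007124  0.50331508]] 5.153596246917196 mz [0.04793544 0.27376015 0.09133475] 0.04309872297378596
clock: 14.6
position: [0.589, -0.1344, 0.097]
orientation: [-0.263, -3.13, -0.0]
contact_force: [-2.7, 0.5, 5.8]
finger_gap: 0.0429
finger_force: 62.2
14.6 plate TCP [[  48.13784876 -103.76796142]] 0.09697091192746977 dyaw 0.000556913909230794 F plate [[-2.70596186  0.0515861 ]] 5.821186383961641 mz [-0.01202194  0.29098487  0.10493528] 0.042898036273560244
```

```bash
for i in 1; do python3 -m handwheel '[[0,0,0,-0.5,0,0,0.3],[0,0,0,-0.5,0,0,0.3],[0,0,0,0,0,0,0.3]]'; done; python3 -c "
from h import *;report()"
python3 -m handwheel '[[0,0,0,-0.5,0,0,0.3],[0,0,0,-0.5,0,0,0.3],[0,0,0,0,0,0,0.3]]'; python3 -c "
from h import *;report()"
```

```text
clock: 14.98
position: [0.5893, -0.1344, 0.097]
orientation: [-0.263, -3.128, -0.0]
contact_force: [-5.8, 1.6, 9.5]
finger_gap: 0.043
finger_force: 62.6
14.975 plate TCP [[  48.4270326  -103.77532234]] 0.09696181294732202 dyaw 0.0005099054945328363 F plate [[-5.95458052  0.60684623]] 9.544568832535976 mz [0.06477167 0.67266807 0.09790391] 0.0429522588785225
clock: 15.35
position: [0.5894, -0.1345, 0.0969]
orientation: [-0.263, -3.126, -0.001]
contact_force: [-9.4, 1.1, 12.7]
finger_gap: 0.0428
finger_force: 63.1
15.35 plate TCP [[  48.52808859 -103.78364432]] 0.09693422441152082 dyaw 0.0004979812322310206 F plate [[-9.4503568  -0.45957576]] 12.742845555977702 mz [0.16301793 1.21138802 0.09860759] 0.04279590802035811
```

Back stop contact came at TCP plate x≈48.4 mm, against the camera estimate of 48.1. Now the side stop.

```bash
python3 -m handwheel '[[0,0,0,0,-1,0,0.3],[0,0,0,0,-1,0,0.3],[0,0,0,0,-1,0,0.3],[0,0,0,0,-1,0,0.3],[0,0,0,0,-1,0,0.3],[0,0,0,0,-0.5,0,0.3],[0,0,0,0,-0.5,0,0.3],[0,0,0,0,0,0,0.3]]'; python3 -c "
from h import *;report()"
python3 -m handwheel '[[0,0,0,0,-0.5,0,0.3],[0,0,0,0,-0.5,0,0.3],[0,0,0,0,-0.5,0,0.3],[0,0,0,0,-0.5,0,0.3],[0,0,0,0,0,0,0.3]]'; python3 -c "
from h import *;report()"
```

```text
clock: 16.35
position: [0.5886, -0.1391, 0.097]
orientation: [-0.263, -3.126, -0.003]
contact_force: [-8.0, 10.1, 12.8]
finger_gap: 0.043
finger_force: 63.1
16.35 plate TCP [[  48.55208241 -108.53453484]] 0.09696160756893434 dyaw 0.0003569599869575335 F plate [[-9.59252806  8.64039411]] 12.826471845313263 mz [1.12803737 0.97370292 0.12137464] 0.04299499379091525
clock: 16.98
position: [0.5883, -0.1411, 0.0969]
orientation: [-0.263, -3.126, -0.003]
contact_force: [-8.5, 9.7, 13.9]
finger_gap: 0.0428
finger_force: 63.1
16.975 plate TCP [[  48.5681397  -110.48777199]] 0.09694870522313168 dyaw 0.0004474166444772276 F plate [[-9.97244301  8.10807134]] 13.900760667859982 mz [1.20825689 0.97720254 0.03046775] 0.04278630815903402
```

```bash
python3 -m handwheel '[[0,0,0,0,-0.5,0,0.3],[0,0,0,0,-0.5,0,0.3],[0,0,0,0,-0.5,0,0.3],[0,0,0,0,0,0,0.3]]'; python3 -c "
from h import *;report()"
python3 -m handwheel '[[0,0,0,0,-0.5,0,0.3],[0,0,0,0,-0.5,0,0.3],[0,0,0,0,0,0,0.3]]'; python3 -c "
from h import *;report()"
```

```text
clock: 17.48
position: [0.5882, -0.1417, 0.097]
orientation: [-0.263, -3.126, -0.005]
contact_force: [-6.2, 15.8, 13.0]
finger_gap: 0.0434
finger_force: 63.1
17.475 plate TCP [[  48.55183084 -111.1105749 ]] 0.09695316364283499 dyaw 5.10545588851552e-05 F plate [[-8.72242969 14.50548081]] 13.027986941349145 mz [2.00445056 0.82688432 0.1417013 ] 0.04340825970272626
clock: 17.85
position: [0.5882, -0.1418, 0.097]
orientation: [-0.264, -3.126, -0.007]
contact_force: [-5.2, 20.7, 13.5]
finger_gap: 0.0427
finger_force: 63.2
17.85 plate TCP [[  48.56087046 -111.23477412]] 0.09700152521697128 dyaw -0.00013368946070696497 F plate [[-8.57709531 19.57867506]] 13.499109965336814 mz [2.90748697 0.71334726 0.20275757] 0.04273802218580266
```

Both stops are touched. I'll add a little push on the back stop, let it settle, and check.

```bash
python3 -m handwheel '[[0,0,0,-0.5,0,0,0.3],[0,0,0,-0.5,0,0,0.3],[0,0,0,-0.5,0,0,0.3],[0,0,0,-0.5,0,0,0.3],[0,0,0,0,0,0,0.3],[0,0,0,0,0,0,0.3],[0,0,0,0,0,0,0.3],[0,0,0,0,0,0,0.3]]'
python3 - <<'E'
from h import *
from station import snapshot
report(); s=snapshot("wrist"); cv2.imwrite("pics/w6.png",s["color"][:,:,::-1])
c,_=disc(s,450,492,268,305);print("disc",c,body(FX,atz(s,c,.022)))
E
```

```text
clock: 18.85
position: [0.5884, -0.1419, 0.097]
orientation: [-0.263, -3.122, -0.007]
contact_force: [-13.8, 22.9, 22.3]
finger_gap: 0.0432
finger_force: 64.2
18.85 plate TCP [[  48.80341542 -111.2444116 ]] 0.09698246230869514 dyaw -3.994841868221188e-06 F plate [[-17.46358393  20.3118705 ]] 22.341837776169893 mz [2.95055133 1.67098659 0.16726706] 0.04316636479039972
disc [[470.81953291 287.57749469]] [[0.07519345 0.006111  ]]
```

View pics/w6.png

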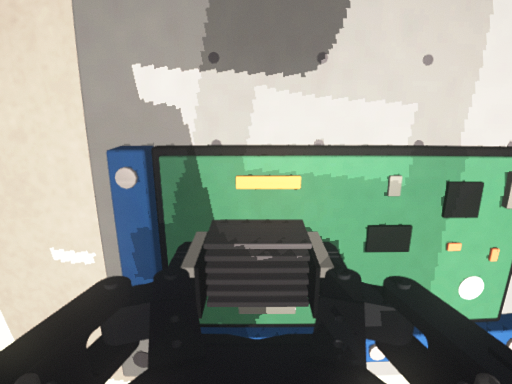

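The board is flush against both stops: the side stop at x~153 and the back stop along the lower edge. The disc sits at plate (75.2, 6.1) mm, the angle is ~0, and the push is about 17 N and 20 N. Handing in.

```bash
python3 -c "
from station import workorder
print(workorder.job_done())"
```

```text
the job is handed in; nothing more can be done
None
```

I handed the job in with no verdict returned: the disc was held about 1.4 mm from the tip for over a second, and the board is now held in the corner with about 17 N (back stop direction) and 20 N (side stop direction) at the wrist.

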